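Gauge a returned trivet against the flip stop

TASK

Set up the returned trivet for its photo: flip the broad flip stop on the fence right down, slide the trivet along the fence (on the shelf, not lifted) until it sits squarely against the lowered stop, then flip the stop back up and leave it up, with the trivet staying where it was gauged. Leave the narrow flip stop standing up as it is.

Things in the scene. Friction and masses are not known exactly. Their poses are not given: they have to be found in the camera images.
- stop_hinge (a point): Hinge of the broad stop, mid-width, fixed frame: z up, y = hinge axis along the fence, -x to the robot's side. Aluminium fence (640 long, 30 thick, 20 high): front face at x -15 mm, top at z -10. Black shelf's top at z -30, 12 above the table. The stop is at either end of the fence (varies). Its moving part, leaf plus tail, is one rigid aluminium piece 36 mm wide along y.
- stop (a joint): Angle of the broad stop, rad: 0 = leaf fully down (level, on its rest), 1.5 = fully up (end stop); over 1.1 is up. Stiff friction hinge, 0.1 N m (about 2 N at the leaf's end): stays where left. To lower: push the standing leaf from behind towards -x, then down. To raise: push the tail, standing when the leaf is down, from the robot's side towards +x, then down.
- leaf_end (a point): End of the leaf's back (top) face, mid-width, moves with the leaf. Leaf down: it is 85 mm from the hinge towards -x and 4 mm above it; the leaf is level, 26 mm thick beyond 18 mm from the hinge (underside 22 mm below the hinge), so it blocks the lane in front of the fence. Leaf up: it stands nearly upright over the fence.
- tail_end (a point): Free end of the tail, a plate 8 mm thick (this point mid-thickness, mid-width), 70 mm long from the hinge, moves with the leaf. Leaf down: the tail stands up, leaning 0.35 rad (20 degrees) back from vertical towards +x. Leaf up: the tail lies about level behind the fence, pointing to +x.
- trivet_mid (a point): Centre, half-way up, of the red cast-iron trivet: square grid 100 x 100 mm, 24 high (feet the lowest 8, rim 8 to 24 mm), 0.8 kg, loose on the shelf a few mm in front of the fence between the stops; its axes lie along its sides, x roughly along the hinge frame's x. Against the lowered stop its centre is 68 mm from the hinge along the fence; 65 mm in front of it if touching the fence (80 is fine).
- narrow_stop (a joint): Angle of the narrow stop's leaf, rad, 0 = down, 1.5 = fully up. A bystander of the same shape and lengths but 14 mm wide, about 0.45 m away at the other end of the fence; starts up, stays up.
Mind the look-alikes: they are no part of the job. What is meant by the part that bears trivet_mid is not blue or yellow, and is the smaller of those in its own colour.

How it is judged (in metres and radians):
On the way, in this order (a step that is already met when the one before it is completed fails the run):
1. the broad stop is flipped right down (within 0.12 rad) (value of joint stop below 0.12 rad), for 0.2 s.
2. the trivet sits squarely against the lowered stop (gap under 15 mm, within 10 degrees) (value of joint stop below 0.15 rad and (y of trivet_mid in the frame of stop_hinge between 0.062 and 0.083 m or y of trivet_mid in the frame of stop_hinge between -0.083 and -0.062 m) and x of trivet_mid in the frame of stop_hinge between -0.088 and -0.058 m and angle between the x axis of trivet_mid and the x axis of stop_hinge, either way round below 0.18 rad and angle between trivet_mid's own z axis and vertical below 0.1 rad and linear speed of trivet below 0.02 m/s), for 0.2 s.
3. the broad stop is flipped up again (value of joint stop above 1.1 rad), for 0.2 s.
At the end, for the whole second after the job is handed in: The broad stop is up (over 1.1 rad) and the narrow stop is still up (over 1.1 rad); the trivet rests flat where it was gauged: its near edge within 15 mm of where the lowered stop's side was, within about 20 mm of the fence, square to it within 10 degrees (value of joint each of stop, narrow_stop above 1.1 rad and (y of trivet_mid in the frame of stop_hinge between 0.062 and 0.083 m or y of trivet_mid in the frame of stop_hinge between -0.083 and -0.062 m) and x of trivet_mid in the frame of stop_hinge between -0.088 and -0.058 m and angle between the x axis of trivet_mid and the x axis of stop_hinge, either way round below 0.18 rad and angle between trivet_mid's own z axis and vertical below 0.1 rad and linear speed of trivet below 0.02 m/s); the robot touches nothing.
It fails at once if the trivet is lifted off the shelf by more than 20 mm (height (world z) of trivet_mid above 0.044 m).
It fails at once if the narrow stop is flipped down (value of joint narrow_stop below 1 rad).
It also fails if it takes over 58 s, if anything falls off the work surface, if the arm or the gripper's body presses on something with over 40 N, if the wrist force passes 120 N, or if a joint passes its speed limit or range.

ROBOT

A 6-joint arm with a two-finger parallel gripper is mounted at the origin on the work surface. World frame = base frame: x ahead of the robot, y to its left, z up, the work surface at z = 0. Lengths are in m, angles in degrees, forces in N, time in s.
With the tool pointing down it reaches from about 0.3 to 0.85 m from the base axis. Payload 4.2 kg.
Tool frame: the origin (TCP) lies on the centre line of the jaws, within the pads' length; the fingertips stand 14 mm ahead of it and the grasp point (between the pads) lies 5 mm behind it; z points along the fingers, y is the direction in which the jaws open and shut (so a half turn about z gives the same grasp; the last joint's range is limited). The gripper opens to 91 mm and grips with 3 to 60 N. Pads are 32 mm wide; open, the fingers measure 118 mm over their backs; the gripper's body (76 mm by 178 mm) begins 60 mm behind the grasp point.
Start: joints at [-68.984, 18.312, 89.639, -0, 72.044, -1.146], TCP at [0.217, -0.533, 0.228] pointing down, gripper open.
Joint ranges: [-177.97, 177.97], [-48.28, 115.42], [12.27, 149.76], [-77.06, 257.06], [2.81, 150.46], [-146.56, 146.56]. Speed limits (degrees/s): [147.25, 147.25, 180, 180, 180, 180].

INTERFACE

Orientations are given as [roll, pitch, yaw] about the fixed x, y, z axes, in that order (R = Rz(yaw) Ry(pitch) Rx(roll)).
In Python, from plant import get_state, capture, close_job gives the robot as it stands. The module is installed in compiled form; this text tells all that it offers.
- The arm moves only by the tool move_arm, never from a script. Its argument "deltas" is a list of rows, each a list of 7 numbers: the shift along the tool's x, y, z in cm, then the turn, a rotation vector about the tool's x, y, z in rad, then the closure, from 0 (fully open) to 1 (shut). A call has 1 to 12 rows; each row is the pose to reach, as a shift and turn from the pose measured when the call began, along the tool's axes at that moment; what a row does not reach only later rows make up. A row lasts 1/8 s, in which the tool goes at most 62.5 mm and 10.7 degrees, less where a joint would pass 70% of its speed; a pose out of reach is approached as far as the arm can. A call with a gripper value outside its range is refused whole. The fingers move at their own pace and stop on an object; "squeeze" is the grip in N (left out, the last holds). Time passes only in rows, so rows that repeat a pose let the fingers close. It gives the time, the measured TCP pose, the force and the opening at its end, in the units of the state.
- get_state(): the state, without advancing time (a new reading comes with each control period).
- capture(name): name is "side" or "top"; returns a dict with "image" (384x512x3 uint8, blue, green, red), "intrinsics" (3x3 intrinsics, pixels), "k1" (the pictures are not rectified: a ray, as slopes to the right and down, at radius r is drawn at 1 + k1 r^2 times it, then the intrinsics apply), "rvec" (rotation vector, rad) and "tvec" (3), from world to camera coordinates, as OpenCV has them. Camera axes: x right, y down, z forward; pixel columns grow to the right and rows downward; lengths in m; the calibration is good to about 2 mm. A picture is of the moment at which its call begins. There is no depth.
- close_job(): hands the job in, once; it reports no verdict.
The state is a dict: "t": time; "joint_positions": joint angles; "qd": joint speeds; "joint_torque": joint torques, N m; "eef_pos": TCP position; "orientation": TCP orientation; "contact_force": force on the tool from outside, world axes, zero at the start; "wrist_torque": the same for the moment, N m; "gripper_width": finger opening in m.
Only numpy, scipy, OpenCV 4.12 (cv2) and the standard library are available. Lean on these libraries where they do the work, as an engineer would, in place of code of your own. Each camera call takes 0.05 s, during which the arm holds its last target. There are 200 camera calls.

## Working session

There is one attempt and no reset: what is moved stays moved. The work goes in short steps, Python scripts to look and compute and a tool call to move; the robot and the scene stay as the last step left them, time stands still between calls to the robot, and variables do not carry over. Pictures are saved under pics/ and viewed, about 8 in all and at most 12, crops included, and the job is handed in when it is done.

Besides the shell and the picture viewer there is one more tool, called after "Call:" as a command line: name --pt "numbers of a row" for each row, then --argument value for the rest. move_arm: Moves the arm, as the interface text tells. Its arguments: {"type":"object","properties":{"deltas":{"type":"array"},"squeeze":{"type":"number"}},"required":["deltas"]}

```bash
mkdir -p pics
cat > h.py <<'E'
import numpy as np, cv2
from plant import get_state, capture, close_job
from scipy.spatial.transform import Rotation as R
def cam(c):
    return cv2.Rodrigues(np.array(c["rvec"],float))[0], np.array(c["tvec"],float).ravel(), np.array(c["intrinsics"],float)
def ray(c,u,v):
    Rm,t,K=cam(c); k=c["k1"]
    d=np.array([(u-K[0,2])/K[0,0],(v-K[1,2])/K[1,1]]); s=d.copy()
    for _ in range(30): s=d/(1+k*(s@s))
    w=Rm.T@np.r_[s,1]; return -Rm.T@t, w/np.linalg.norm(w)
def onz(c,u,v,z):
    o,w=ray(c,u,v); return o+w*(z-o[2])/w[2]
def proj(c,p):
    Rm,t,K=cam(c); q=Rm@np.array(p)+t; s=q[:2]/q[2]; s=s*(1+c["k1"]*(s@s))
    return K[:2,:2]@s+K[:2,2]
def tri(c1,p1,c2,p2):
    a,u=ray(c1,*p1); b,v=ray(c2,*p2)
    s=np.linalg.lstsq(np.c_[u,-v],b-a,rcond=None)[0]
    x,y=a+u*s[0],b+v*s[1]; return (x+y)/2, np.linalg.norm(x-y)
E
python3 - <<'E'
from h import *
import pickle
d={}
for n in("side","top"):
    c=capture(n);d[n]=c;cv2.imwrite(f"pics/{n}0.png",cv2.resize(c["image"],(800,600),interpolation=cv2.INTER_CUBIC))
    Rm,t,K=cam(c);print(n,-Rm.T@t,Rm[2],K[0,0],c["k1"])
pickle.dump(d,open("c0.pkl","wb"));print(get_state())
E
```

```text
side [0.5192859  0.63467034 0.71877553] [ 0.05028429 -0.68264874 -0.72901454] 353.38113622751985 -0.0747258754289795
top [0.49894169 0.01251953 1.00071768] [ 0.06430496 -0.00449892 -0.99792015] 371.40769335309994 -0.08355268817773079
{'t': 0.1, 'joint_positions': array([-6.89857174e+01,  1.83475547e+01,  8.96991145e+01,  1.29611655e-03,
        7.20436014e+01, -1.14519911e+00]), 'qd': array([ 0.00631816, -0.00157384, -0.15936553, -0.01446042, -0.02944443,
       -0.05869531]), 'joint_torque': array([-2.08157430e-04, -4.13331664e+01, -2.32508862e+01,  7.27956416e-02,
        4.21288563e-02, -5.05333401e-05]), 'eef_pos': array([ 0.21674297, -0.53212592,  0.22721062]), 'orientation': array([-1.79909772e+02, -3.03626908e-03,  2.21590787e+01]), 'contact_force': array([ 0.16427553,  0.52830573, -0.08125837]), 'wrist_torque': array([-0.00824882, -0.01714134,  0.01589064]), 'gripper_width': 0.0909691101710028}
```

View pics/side0.png

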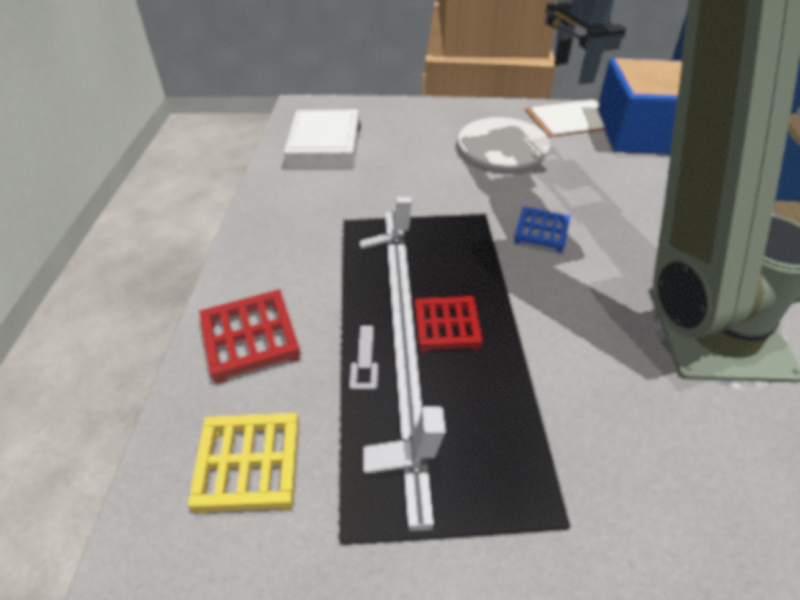

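View pics/top0.png

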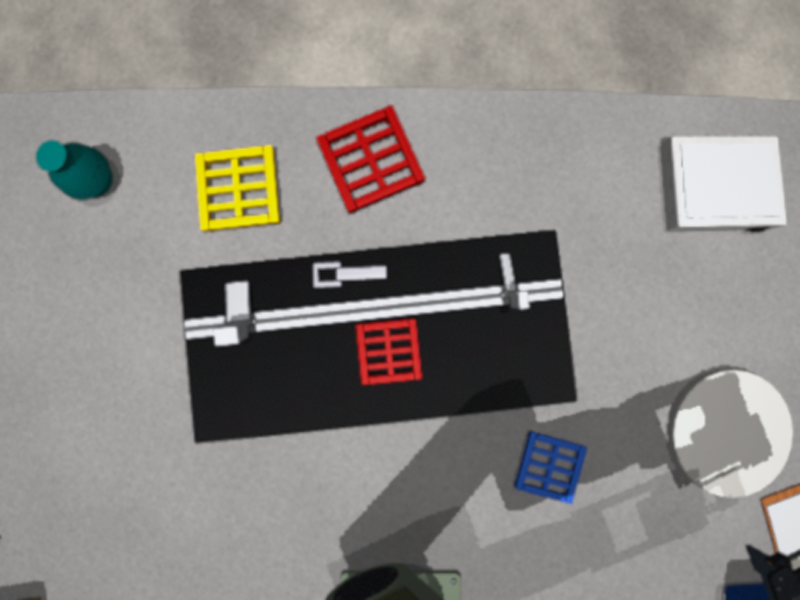

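The broad stop is at the left (+y) end, at top-view pixel (237,318) of the 800-wide picture. The narrow stop is at (513,290) and the small red trivet at (388,352). The large red, blue and yellow grids are look-alikes. Next I measure.

Run:
```python
from h import *
import pickle
d=pickle.load(open("c0.pkl","rb"));c=d["top"];im=c["image"];hsv=cv2.cvtColor(im,cv2.COLOR_BGR2HSV)
g=im.min(2)
F=[];B=[]
for u in range(168,315,3):
    if 200<u<250: pass
    col=g[175:222,u]; r=np.where(col>110)[0]
    # longest run nearest fence
    runs=np.split(r,np.where(np.diff(r)>3)[0]+1); run=max(runs,key=lambda a:a[0])
    B.append(onz(c,u,175+run[0]-.5,.032)[:2]);F.append(onz(c,u,175+run[-1]+.5,.032)[:2])
for n,P in(("front",F),("back",B)):
    P=np.array(P);m=np.polyfit(P[:,1],P[:,0],1);r=P[:,0]-np.polyval(m,P[:,1]);k=abs(r)<.004;m=np.polyfit(P[k,1],P[k,0],1);print(n,m,np.degrees(np.arctan(m[0])),r.std(),k.sum())
# shelf
sh=((im.max(2)<45)).astype(np.uint8); sh[:, :110]=0;sh[290:]=0;sh[:140]=0;sh=cv2.morphologyEx(sh,cv2.MORPH_CLOSE,np.ones((21,21)))
n,l,s,_=cv2.connectedComponentsWithStats(sh);i=1+s[1:,4].argmax();cn=max(cv2.findContours((l==i).astype(np.uint8),0,2)[0],key=cv2.contourArea)
P=np.array([onz(c,*p,.012)[:2] for p in cn[:,0].astype(float)],np.float32);print("shelf",cv2.minAreaRect(P), cv2.boxPoints(cv2.minAreaRect(P)))
# red trivet
for n,z in(("top",.036),("side",.036)):
    c=d[n];hv=cv2.cvtColor(c["image"],cv2.COLOR_BGR2HSV)
    m=(((hv[...,0]<8)|(hv[...,0]>172))&(hv[...,1]>150)&(hv[...,2]>60)).astype(np.uint8)
    for k in cv2.findContours(m,cv2.RETR_EXTERNAL,2)[0]:
        if cv2.contourArea(k)>300:
            P=np.array([onz(c,*p,z)[:2] for p in k[:,0].astype(float)],np.float32);print(n,"red",cv2.minAreaRect(P))
t,s=d["top"]["image"][165:245,100:180],d["side"]["image"][240:340,210:310]
cv2.imwrite("pics/crop.png",np.hstack([cv2.resize(t,(400,400),interpolation=2),cv2.resize(s,(400,400),interpolation=2)]))
```

```text
front [-0.11763075  0.53635066] -6.7089150108285915 0.0007486669177552935 49
back [-0.11712244  0.56991352] -6.6801867891517634 0.0007498367050191288 49
shelf ((0.5029277801513672, 0.04345822334289551), (0.2954598665237427, 0.6512963175773621), 6.668301582336426) [[ 0.31838256  0.34974882]
 [ 0.3940119  -0.29714152]
 [ 0.687473   -0.26283237]
 [ 0.61184365  0.38405797]]
top red ((0.47674059867858887, 0.022682543843984604), (0.10460534691810608, 0.1043238416314125), 6.40293025970459)
top red ((0.803334653377533, 0.05669689178466797), (0.1448332518339157, 0.14112110435962677), 24.043182373046875)
side red ((0.4776450991630554, 0.026712771505117416), (0.1055683121085167, 0.11850190907716751), 5.714720726013184)
side red ((0.8052739500999451, 0.06504784524440765), (0.137638121843338, 0.14774741232395172), 23.995574951171875)
```

View pics/crop.png

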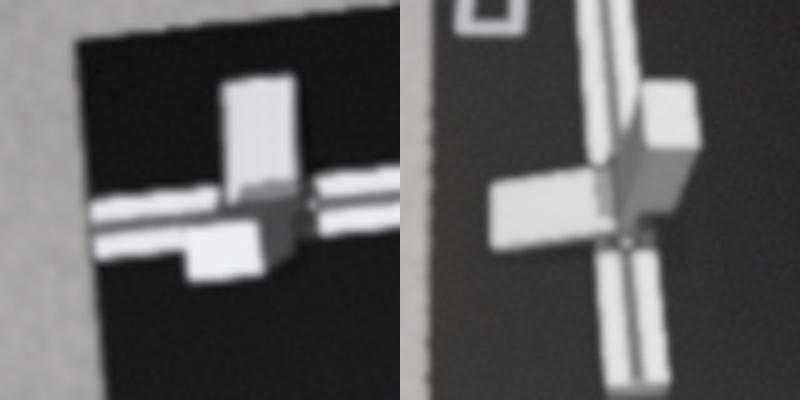

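The left half of the crop (5x, offset (100,165)) shows the tail's far edge at (221,85)–(297,75) and the leaf's top face with corners (185,232), (258,222), (265,274), (190,283). I use these to place the hinge mid-width and check them against the given sizes.

```bash
cat >> h.py <<'E'
psi=np.radians(6.69); ex=np.array([np.cos(psi),np.sin(psi)]); ey=np.array([-np.sin(psi),np.cos(psi)])
E
python3 - <<'E'
from h import *
import pickle
d=pickle.load(open("c0.pkl","rb"));c=d["top"];s=d["side"]
f=lambda p:(ex@p[:2],ey@p[:2])
def T(a,b,z): print(a,b,np.round(f(onz(c,100+a/5-.5+.1,165+b/5-.4,z)),4))
print("tail end z~.027");T(221,85,.027);T(297,75,.027)
print("tail root z~.042");T(230,200,.044);T(300,190,.044)
print("leaf top z~.127")
for p in((185,232),(258,222),(265,274),(190,283)):T(*p,.127)
print("fence ctr x",ex@[.5531,0], f([.5531,0]),"fence front/back",ex[0]*.53635,ex[0]*.5699,"trivet",f([.4767,.0227]),"shelf",f([.5029,.0435]))
# side crop: scale 4, offset (210,240)
S=lambda a,b:(210+(a-400)/4-.4,240+b/4-.4)
for z,ps in((.025,((490,185),(490,250))),(.127,((640,85),(693,82),(700,148),(642,148)))):
    for p in ps: print("side",z,p,np.round(f(onz(s,*S(*p),z)),4))
for a,b in(((100+258/5-.4,165+222/5-.4),(640,85)),((100+190/5-.4,165+283/5-.4),(700,148)),((100+265/5-.4,165+274/5-.4),(693,82)),((100+185/5-.4,165+232/5-.4),(642,148))):
    x,e=tri(c,a,s,S(*b));print(np.round(f(x),4),x[2].round(4),e.round(4))
E
```

```text
tail end z~.027
221 85 [0.6185 0.2305]
297 75 [0.6194 0.1895]
tail root z~.042
230 200 [0.5563 0.2263]
300 190 [0.5575 0.1894]
leaf top z~.127
185 232 [0.5383 0.2256]
258 222 [0.5393 0.1903]
265 274 [0.5146 0.1893]
190 283 [0.5141 0.2254]
fence ctr x 0.5493339406047273 (np.float64(0.5493339406047273), np.float64(-0.0644347088119596)) fence front/back 0.5326979914000098 0.5660195493593094 trivet (np.float64(0.4760986392628909), np.float64(-0.03298887224540559)) shelf (np.float64(0.504543389194427), np.float64(-0.015382731233463842))
side 0.025 (490, 185) [0.6214 0.1861]
side 0.025 (490, 250) [0.6221 0.2244]
side 0.127 (640, 85) [0.5424 0.1923]
side 0.127 (693, 82) [0.5163 0.1923]
side 0.127 (700, 148) [0.517  0.2291]
side 0.127 (642, 148) [0.5445 0.2273]
[0.5408 0.1908] 0.1244 0.0027
[0.5153 0.2266] 0.1223 0.0023
[0.5152 0.1901] 0.1235 0.0012
[0.5414 0.2261] 0.1241 0.0058
```

Hinge estimate: u≈0.549 along ex, v≈0.208 along ey, z≈0.042. The leaf top is 26x36 mm and at z≈0.124, as it should be. The trivet is at x≈-73 mm and y≈-241 mm in the hinge frame, and square to the fence. I move behind the leaf now, staying high, with the gripper shut.

Call:
move_arm --pt "5.2 -5.3 0 0 0 0.03 1" --pt "10.4 -10.6 0 0 0 0.08 1" --pt "15.6 -16 0 0 0 0.13 1" --pt "20.8 -21.2 0 0 0 0.18 1" --pt "26 -26.5 0 0 0 0.23 1" --pt "30 -30.7 0 0 0 0.27 1" --pt "34.5 -35.3 0 0 0 0.27 1" --pt "38.8 -39.7 0 0 0 0.27 1" --pt "43 -44 0 0 0 0.27 1" --pt "47.3 -48.4 0 0 0 0.27 1" --pt "51.6 -52.8 0 0 0 0.27 1" --pt "56 -57.2 0 0 0 0.27 1" --squeeze 10

```text
t: 1.6
eef_pos: [0.5004, 0.164, 0.2278]
orientation: [-179.9, 0.0, 6.7]
contact_force: [1.7, -0.6, -0.3]
gripper_width: 0.0005
```

```bash
cat > st.py <<'E'
from h import *
H=np.array([.549,.208,.042])
s=get_state();p=s["eef_pos"];q=np.array([ex@p[:2],ey@p[:2],p[2]])-H
print("t",s["t"],"TCP in hinge mm",(q*1000).round(1),"tip z",(q[2]*1000-14).round(1),"rpy",s["orientation"].round(2),"F",np.round(s["contact_force"],1),"w",s["gripper_width"])
E
python3 st.py
```

```text
t 1.6 TCP in hinge mm [ -32.9 -103.4  185.8] tip z 171.8 rpy [-1.7994e+02  4.0000e-02  6.7200e+00] F [ 1.7 -0.6 -0.3] w 0.000522842612310254
```

Call:
move_arm --pt "3 -4 0 0 0 0 1" --pt "6.1 -8 0 0 0 0 1" --pt "6.1 -10.3 0 0 0 0 1" --pt "6.1 -10.3 0 0 0 0 1" --pt "6.1 -10.3 4 0 0 0 1" --pt "6.1 -10.3 8 0 0 0 1" --pt "6.1 -10.3 10.8 0 0 0 1" --pt "6.1 -10.3 10.8 0 0 0 1"

```text
t: 2.6
eef_pos: [0.5468, 0.2713, 0.1181]
orientation: [179.9, 0.3, 6.7]
contact_force: [1.4, 0.5, 0.4]
gripper_width: 0.0003
```

```bash
python3 st.py
python3 - <<'E'
from h import *
a,b=capture("side")["image"][190:340,180:330],capture("top")["image"][120:260,80:220]
cv2.imwrite("pics/p4.png",np.hstack([cv2.resize(x,(400,400),interpolation=2) for x in(a,b)]))
E
```

```text
t 2.6 TCP in hinge mm [25.7 -2.3 76.1] tip z 62.1 rpy [179.93   0.35   6.66] F [1.4 0.5 0.4] w 0.00034032114897598214
```

View pics/p4.png

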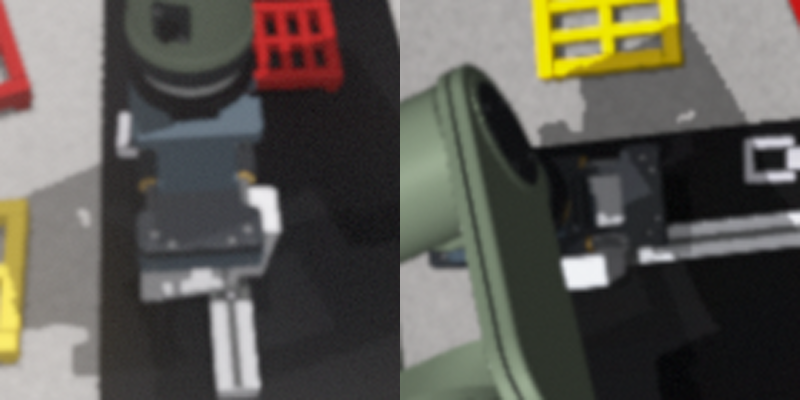

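The pictures show the fingers just behind the standing leaf and centred on it (leaf top at (265,200) in the side view and (585,270) in the top view). Next I sweep the arc to lower it.

Call:
move_arm --pt "-1.5 0 0 0 0 0 1" --pt "-2.3 0 0 0 0 0 1" --pt "-3 0 0 0 0 0 1" --pt "-3.6 0 0.3 0 0 0 1" --pt "-4.2 0 0.5 0 0 0 1" --pt "-4.7 0 0.9 0 0 0 1" --pt "-5.2 0 1.3 0 0 0 1" --pt "-5.7 0 1.7 0 0 0 1" --pt "-6.1 0 2.2 0 0 0 1" --pt "-6.5 0 2.7 0 0 0 1" --pt "-6.8 0 3.3 0 0 0 1" --pt "-7.1 0 3.9 0 0 0 1"

```text
t: 4.2
eef_pos: [0.4782, 0.2645, 0.0816]
orientation: [-179.9, -0.0, 6.7]
contact_force: [0.6, 0.1, 1.2]
gripper_width: 0.0001
```

```bash
python3 st.py
```

```text
t 4.2 TCP in hinge mm [-43.2  -1.1  39.6] tip z 25.6 rpy [-1.7994e+02 -1.0000e-02  6.6800e+00] F [0.6 0.1 1.2] w 7.878090804972241e-05
```

Call:
move_arm --pt "-0.2 0 0.6 0 0 0 1" --pt "-0.3 0 1.1 0 0 0 1" --pt "-0.3 0 1.5 0 0 0 1" --pt "-0.3 0 1.9 0 0 0 1" --pt "-0.3 0 2.1 0 0 0 1" --pt "-0.3 0 2.2 0 0 0 1" --pt "-0.3 0 2.3 0 0 0 1"

```text
t: 5.08
eef_pos: [0.4752, 0.2641, 0.0601]
orientation: [-179.9, -0.0, 6.7]
contact_force: [-4.8, -2.8, 17.8]
gripper_width: 0.0006
```

```bash
python3 st.py
```

```text
t 5.075 TCP in hinge mm [-46.3  -1.1  18.1] tip z 4.1 rpy [-1.7994e+02 -1.0000e-02  6.6800e+00] F [-4.8 -2.8 17.8] w 0.0006173032894248413
```

The stop sits on its rest (tip at 4.1 mm, 18 N). I retract upward and go to the trivet's far side.

Call:
move_arm --pt "0 0 -3 0 0 0 1" --pt "0 0 -7 0 0 0 1" --pt "-0.5 3 -8 0 0 0 1" --pt "-1 8 -8 0 0 0 1" --pt "-2 13 -8 0 0 0 1" --pt "-2.7 18 -8 0 0 0 1" --pt "-2.7 23 -8 0 0 0 1" --pt "-2.7 28 -8 0 0 0 1" --pt "-2.7 31.9 -8 0 0 0 1" --pt "-2.7 31.9 -8 0 0 0 1"

```text
t: 6.32
eef_pos: [0.486, -0.0583, 0.1398]
orientation: [-180.0, -0.1, 6.5]
contact_force: [-0.0, -0.1, 0.4]
gripper_width: 0.0008
```

```bash
python3 st.py
python3 - <<'E'
from h import *
for n in("top","side"):
    c=capture(n);hv=cv2.cvtColor(c["image"],cv2.COLOR_BGR2HSV)
    m=(((hv[...,0]<8)|(hv[...,0]>172))&(hv[...,1]>150)&(hv[...,2]>40)).astype(np.uint8)
    for k in cv2.findContours(m,cv2.RETR_EXTERNAL,2)[0]:
        if cv2.contourArea(k)>300:
            P=np.array([onz(c,*p,.036)[:2] for p in k[:,0].astype(float)],np.float32);q,s,a=cv2.minAreaRect(P);print(n,np.array([ex@q-.549,ey@q-.208])*1000,s,a)
a,b=capture("side")["image"][120:340,160:380],capture("top")["image"][140:300,100:260]
cv2.imwrite("pics/p5.png",np.hstack([cv2.resize(x,(400,400),interpolation=2) for x in(a,b)]))
E
```

```text
t 6.325 TCP in hinge mm [ -73.1 -322.5   97.8] tip z 83.8 rpy [-1.7998e+02 -6.0000e-02  6.4500e+00] F [-0.  -0.1  0.4] w 0.0008121015778197039
top [ -73.12584972 -235.15658757] (0.10569163411855698, 0.09486711025238037) 4.586092948913574
top [ 255.46978571 -245.27555141] (0.1448332518339157, 0.14112110435962677) 24.043182373046875
side [ -72.29241628 -237.21159462] (0.10568732768297195, 0.11781313270330429) 5.0577826499938965
side [ 258.5295324  -237.19190761] (0.13732776045799255, 0.14849068224430084) 23.95663833618164
```

View pics/p5.png

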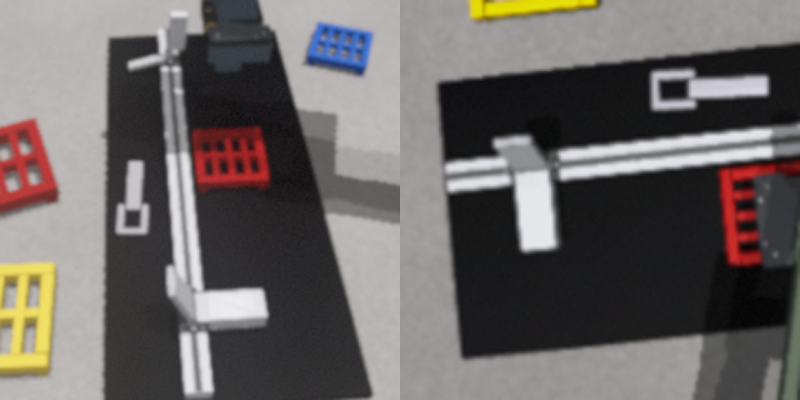

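The stop is down (leaf level across the lane, tail standing) and the trivet is undisturbed. I descend and push, stopping short of the stop first.

Call:
move_arm --pt "0 0 5 0 0 0 1" --pt "0 0 8.5 0 0 0 1" --pt "0 0 10.1 0 0 0 1" --pt "0 0 10.2 0 0 0 1"

```text
t: 7.02
eef_pos: [0.4844, -0.0538, 0.0367]
orientation: [-179.9, 0.2, 6.8]
contact_force: [-0.6, -0.9, 1.1]
gripper_width: 0.0007
```

```bash
python3 st.py
```

```text
t 7.025 TCP in hinge mm [ -74.2 -317.9   -5.3] tip z -19.3 rpy [-1.7988e+02  1.6000e-01  6.8300e+00] F [-0.6 -0.9  1.1] w 0.0006764648777944944
```

Call:
move_arm --pt "0 -0.8 0 0 0 0 1" --pt "0 -1.6 0 0 0 0 1" --pt "0 -3 0 0 0 0 1" --pt "0 -4.6 0 0 0 0 1" --pt "0 -6.4 0 0 0 0 1" --pt "0 -8.2 0 0 0 0 1" --pt "0 -10 0 0 0 0 1" --pt "0 -11.8 0 0 0 0 1" --pt "0 -13.4 0 0 0 0 1" --pt "0 -14.8 0 0 0 0 1" --pt "0 -15.6 0 0 0 0 1" --pt "0 -16 0 0 0 0 1"

```text
t: 8.52
eef_pos: [0.4655, 0.105, 0.0375]
orientation: [-180.0, 0.1, 6.9]
contact_force: [0.5, -6.8, 1.7]
gripper_width: 0.0009
```

```bash
python3 st.py
python3 - <<'E'
from h import *
for n in("top","side"):
    c=capture(n);hv=cv2.cvtColor(c["image"],cv2.COLOR_BGR2HSV)
    m=(((hv[...,0]<8)|(hv[...,0]>172))&(hv[...,1]>150)&(hv[...,2]>40)).astype(np.uint8)
    for k in cv2.findContours(m,cv2.RETR_EXTERNAL,2)[0]:
        if cv2.contourArea(k)>200:
            P=np.array([onz(c,*p,.036)[:2] for p in k[:,0].astype(float)],np.float32);P=np.c_[P@ex-.549,P@ey-.208]*1000
            if P[:,0].mean()<0: print(n,cv2.minAreaRect(P.astype(np.float32)),P.min(0),P.max(0))
a,b=capture("side")["image"][180:330,180:330],capture("top")["image"][150:280,90:220]
cv2.imwrite("pics/p6.png",np.hstack([cv2.resize(x,(400,400),interpolation=2) for x in(a,b)]))
E
```

```text
t 8.525 TCP in hinge mm [ -74.5 -157.9   -4.5] tip z -18.5 rpy [-1.7996e+02  1.2000e-01  6.9400e+00] F [ 0.5 -6.8  1.7] w 0.0009056812821994927
side ((-73.31199645996094, -94.57308959960938), (104.86470794677734, 104.70586395263672), 87.89439392089844) [-124.67740606 -148.68222913] [-21.54710909 -40.60525364]
```

View pics/p6.png

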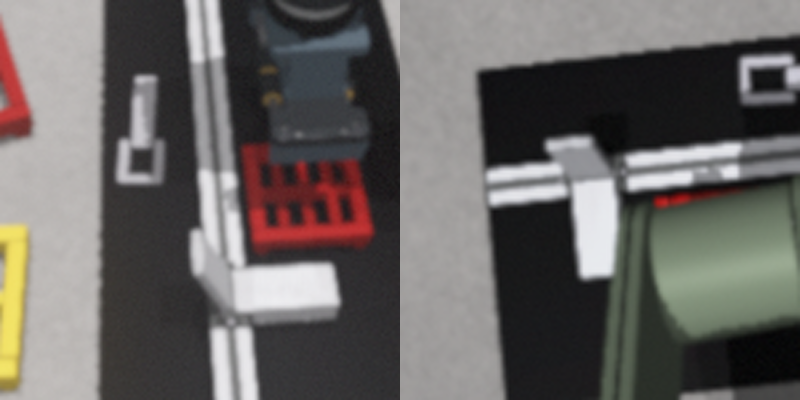

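The trivet is at y≈-94.5 mm, which agrees with finger position plus half-widths, and about 2° off square. I finish the push slowly.

Call:
move_arm --pt "0 -0.6 0 0 0 0 1" --pt "0 -1.2 0 0 0 0 1" --pt "0 -1.7 0 0 0 0 1" --pt "0 -2.1 0 0 0 0 1" --pt "0 -2.3 0 0 0 0 1" --pt "0 -2.4 0 0 0 0 1" --pt "0 -2.4 0 0 0 0 1"

```text
t: 9.6
eef_pos: [0.4624, 0.1287, 0.0375]
orientation: [-179.9, 0.1, 6.9]
contact_force: [0.6, -5.0, -0.0]
gripper_width: 0.0006
```

```bash
python3 st.py
```

```text
t 9.6 TCP in hinge mm [ -74.7 -134.    -4.5] tip z -18.5 rpy [-1.7991e+02  1.4000e-01  6.8600e+00] F [ 0.6 -5.  -0. ] w 0.0005814408037992627
```

Call:
move_arm --pt "0 -0.1 0 0 0 0 1" --pt "0 -0.2 0 0 0 0 1" --pt "0 -0.3 0 0 0 0 1" --pt "0 -0.3 0 0 0 0 1"

```text
t: 10.1
eef_pos: [0.462, 0.1312, 0.0375]
orientation: [-180.0, 0.2, 6.9]
contact_force: [0.7, -5.4, 0.8]
gripper_width: 0.0007
```

```bash
python3 st.py
python3 - <<'E'
from h import *
a,b=capture("side")["image"][210:310,190:290],capture("top")["image"][150:280,90:220]
cv2.imwrite("pics/p7.png",np.hstack([cv2.resize(x,(400,400),interpolation=2) for x in(a,b)]))
E
```

```text
t 10.1 TCP in hinge mm [ -74.9 -131.6   -4.5] tip z -18.5 rpy [-1.7996e+02  1.6000e-01  6.8700e+00] F [ 0.7 -5.4  0.8] w 0.0006756249841118366
```

View pics/p7.png

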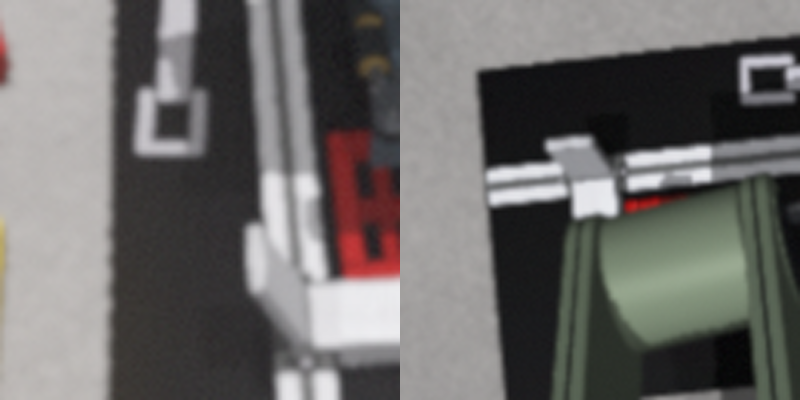

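In the picture the trivet's edge meets the leaf's side closely, but the force hasn't risen yet. I creep a little more to feel for contact.

Call:
move_arm --pt "0 -0.1 0 0 0 0 1" --pt "0 -0.2 0 0 0 0 1" --pt "0 -0.3 0 0 0 0 1" --pt "0 -0.3 0 0 0 0 1"

```text
t: 10.7
eef_pos: [0.4616, 0.1336, 0.0375]
orientation: [180.0, 0.2, 6.9]
contact_force: [0.8, -5.2, 0.5]
gripper_width: 0.0005
```

```bash
python3 st.py
```

```text
t 10.7 TCP in hinge mm [ -75.  -129.    -4.5] tip z -18.5 rpy [1.7999e+02 1.7000e-01 6.8800e+00] F [ 0.8 -5.2  0.5] w 0.0005299392390727351
```

Call:
move_arm --pt "0 -0.1 0 0 0 0 1" --pt "0 -0.2 0 0 0 0 1" --pt "0 -0.3 0 0 0 0 1" --pt "0 -0.3 0 0 0 0 1"

```text
t: 11.2
eef_pos: [0.4612, 0.1361, 0.0375]
orientation: [179.9, 0.2, 6.9]
contact_force: [0.7, -5.1, 0.9]
gripper_width: 0.0001
```

```bash
python3 st.py
```

```text
t 11.2 TCP in hinge mm [ -75.1 -126.5   -4.5] tip z -18.5 rpy [179.94   0.19   6.9 ] F [ 0.7 -5.1  0.9] w 0.00010896981005010668
```

Run:
```python
from h import *
c=capture("side");t=capture("top");H=np.array([.549,.208])
g=c["image"].astype(int)
f=lambda c,u,v,z:np.round((np.array([ex@onz(c,u,v,z)[:2],ey@onz(c,u,v,z)[:2]])-H)*1000,1)
for u in(272,278,284,290):
    col=g[265:315,u]; red=col[:,2]-col[:,1]; gr=col[:,1]
    print(u,"rows red>60:",265+np.where(red>60)[0][[0,-1]] if (red>60).any() else None)
    d=np.diff(gr); i=d.argmax();k=265+i+.5; j=i+3+d[i+3:].argmin();k2=265+j+.5
    print("  far edge",k,f(c,u,k,.046),"max drop",k2,f(c,u,k2,.046), gr[8:40].tolist())
# top view p6 leaf end corners scale 400/130 offset(90,150)
s=130/400
for a,b in((580,276),(612,272),(572,190),(608,180)): print("top",f(t,90+(a-400)*s-.3,150+b*s-.3,.046))
cv2.imwrite("pics/p8.png",cv2.resize(c["image"][240:310,225:325],(800,560),interpolation=cv2.INTER_NEAREST))
```

```text
272 rows red>60: None
  far edge 279.5 [-14.2 -20.2] max drop 296.5 [-10.6  19.4] [65, 70, 80, 86, 95, 100, 118, 163, 201, 220, 225, 226, 225, 225, 224, 223, 225, 225, 226, 226, 226, 226, 219, 192, 147, 112, 109, 113, 118, 153, 195, 216]
278 rows red>60: [265 279]
  far edge 279.5 [-27.  -19.4] max drop 301.5 [-21.8  31.3] [54, 56, 56, 54, 56, 68, 122, 182, 219, 230, 233, 234, 235, 234, 233, 232, 232, 233, 234, 235, 235, 228, 207, 173, 146, 134, 133, 127, 102, 67, 55, 51]
284 rows red>60: [277 278]
  far edge 278.5 [-40.1 -21. ] max drop 295.5 [-35.6  18.7] [39, 40, 39, 39, 50, 77, 135, 189, 218, 228, 230, 230, 232, 233, 232, 232, 231, 232, 234, 237, 236, 226, 199, 158, 136, 131, 124, 101, 75, 54, 47, 50]
290 rows red>60: [272 278]
  far edge 278.5 [-52.9 -20.1] max drop 295.5 [-48.   19.6] [40, 43, 43, 47, 61, 103, 163, 203, 222, 228, 229, 230, 229, 229, 229, 230, 230, 231, 233, 234, 233, 222, 194, 156, 134, 129, 121, 93, 63, 49, 48, 51]
top [-82.7  19.3]
top [-82.2  -7.9]
top [-10.5  19.3]
top [ -5.4 -11.8]
```

View pics/p8.png

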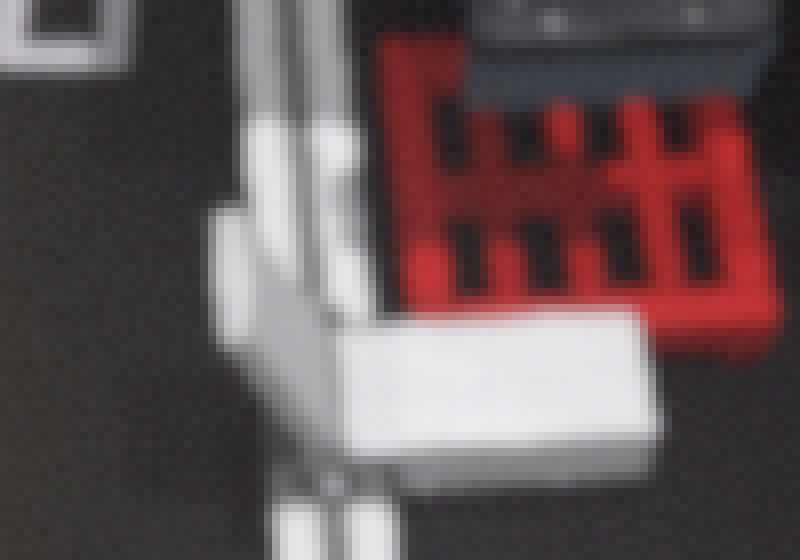

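The leaf's far edge shows at row ~310 of this crop, with the trivet's near rim right behind it. The trivet's near-right corner is at about (780,320) and its far-left corner at (378,35). I compute those corners.

Run:
```python
from h import *
c=capture("side");H=np.array([.549,.208])
for n,a,b,z in(("near right top",778,320,.036),("far left top",380,35,.036),("right edge mid",745,130,.036),("left near",403,312,.036),("leaf far R",640,310,.046),("leaf near R",658,432,.046),("leaf far L",345,328,.046),("near bottom",765,358,.020)):
    p=onz(c,225+a/8-.5,240+b/8-.5,z)[:2];print(n,np.round((np.array([ex@p,ey@p])-H)*1000,1))
```

```text
near right top [-122.9  -18.7]
far left top [ -23.6 -120. ]
right edge mid [-124.8  -80.1]
left near [-21.5 -28. ]
leaf far R [-84.1 -18.7]
leaf near R [-83.3  17.4]
leaf far L [ -4.6 -18.4]
near bottom [-121.   -16.1]
```

The trivet's near edge is at about -18.7 mm and the leaf's side at -18.5 mm, so they are touching to within about 1 mm. The trivet centre is near -69. One last small creep will confirm by force.

Call:
move_arm --pt "0 -0.1 0 0 0 0 1" --pt "0 -0.2 0 0 0 0 1" --pt "0 -0.2 0 0 0 0 1"

```text
t: 11.72
eef_pos: [0.461, 0.1365, 0.0376]
orientation: [179.8, 0.2, 7.0]
contact_force: [3.1, -10.2, 1.9]
gripper_width: 0.0005
```

```bash
python3 st.py
```

```text
t 11.725 TCP in hinge mm [ -75.2 -126.2   -4.4] tip z -18.4 rpy [179.77   0.2    6.98] F [  3.1 -10.2   1.9] w 0.0005482717903407422
```

Contact is confirmed: force went from 5 to 10 N with no further advance. I back off, lift, and go in front of the tail.

Call:
move_arm --pt "0 0.8 0 0 0 0 1" --pt "0 1.5 0 0 0 0 1" --pt "0 1.5 -4 0 0 0 1" --pt "0 1.5 -9 0 0 0 1" --pt "0 1.5 -11.5 0 0 0 1" --pt "2 -3 -11.5 0 0 0 1" --pt "4 -8 -11.5 0 0 0 1" --pt "6 -12.5 -11.5 0 0 0 1" --pt "6 -12.5 -11.5 0 0 0 1" --pt "6 -12.5 -9.5 0 0 0 1" --pt "6 -12.5 -7.8 0 0 0 1" --pt "6 -12.5 -7.6 0 0 0 1"

```text
t: 13.22
eef_pos: [0.5043, 0.2668, 0.1116]
orientation: [179.7, 0.4, 6.9]
contact_force: [0.1, 0.2, -0.5]
gripper_width: 0.0003
```

```bash
python3 st.py
python3 - <<'E'
from h import *
a,b=capture("side")["image"][190:340,180:330],capture("top")["image"][140:280,90:230]
cv2.imwrite("pics/p9.png",np.hstack([cv2.resize(x,(400,400),interpolation=2) for x in(a,b)]))
E
```

```text
t 13.225 TCP in hinge mm [-17.   -1.8  69.6] tip z 55.6 rpy [179.7    0.4    6.93] F [ 0.1  0.2 -0.5] w 0.00030940627800854395
```

View pics/p9.png

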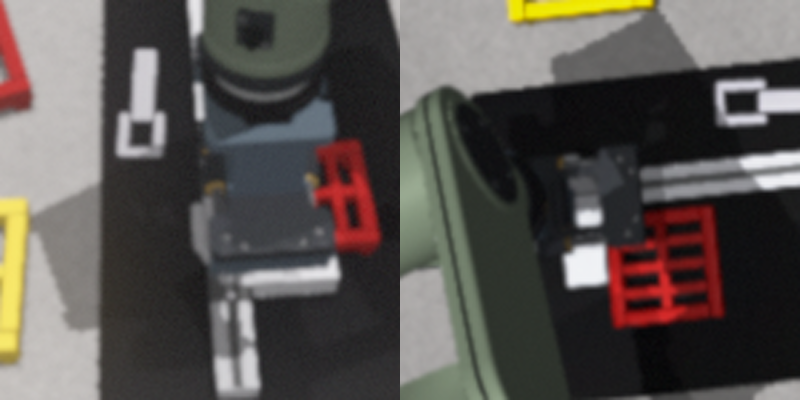

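The trivet is square against the leaf, and the fingers stand over the leaf in front of the tail. I sweep the tail back and down.

Call:
move_arm --pt "1.3 0 0 0 0 0 1" --pt "2.2 0 0 0 0 0 1" --pt "3.2 0 0.3 0 0 0 1" --pt "3.7 0 0.7 0 0 0 1" --pt "4.2 0 1.1 0 0 0 1" --pt "4.7 0 1.6 0 0 0 1" --pt "5.1 0 2.1 0 0 0 1" --pt "5.5 0 2.6 0 0 0 1" --pt "5.8 0 3.2 0 0 0 1" --pt "6 0 3.8 0 0 0 1" --pt "6.1 0 4.4 0 0 0 1" --pt "6.2 0 5 0 0 0 1"

```text
t: 14.82
eef_pos: [0.5679, 0.275, 0.0628]
orientation: [179.8, 0.1, 6.9]
contact_force: [1.0, 0.1, 1.7]
gripper_width: 0.0003
```

```bash
python3 st.py
```

```text
t 14.825 TCP in hinge mm [47.1 -1.  20.8] tip z 6.8 rpy [1.798e+02 8.000e-02 6.940e+00] F [1.  0.1 1.7] w 0.00028502163191326227
```

Call:
move_arm --pt "0 0 0.4 0 0 0 1" --pt "0 0 0.7 0 0 0 1" --pt "0 0 0.9 0 0 0 1" --pt "0 0 1 0 0 0 1"

```text
t: 15.32
eef_pos: [0.5682, 0.2751, 0.053]
orientation: [179.8, 0.0, 6.9]
contact_force: [1.8, -0.4, 4.5]
gripper_width: 0.0005
```

```bash
python3 st.py
```

```text
t 15.325 TCP in hinge mm [47.4 -1.  11. ] tip z -3.0 rpy [1.7981e+02 3.0000e-02 6.9400e+00] F [ 1.8 -0.4  4.5] w 0.00045268234843983833
```

Call:
move_arm --pt "0.3 0 -4 0 0 0 1" --pt "0.5 0 -9 0 0 0 1" --pt "0.5 0 -14 0 0 0 1" --pt "0.5 0 -17 0 0 0 1" --pt "0 5 -17 0 0 0 1" --pt "-2 10 -17 0 0 0 1" --pt "-5 15 -17 0 0 0 1" --pt "-8 20 -17 0 0 0 1" --pt "-12 25 -17 0 0 0 1" --pt "-15 30 -17 0 0 0 1" --pt "-18 35 -17 0 0 0 1" --pt "-18 35 -17 0 0 0 1"

```text
t: 16.82
eef_pos: [0.4297, -0.0958, 0.2238]
orientation: [179.8, 0.1, 6.6]
contact_force: [-0.7, 0.4, -0.6]
gripper_width: 0.0007
```

```bash
python3 st.py
python3 - <<'E'
from h import *
for n in("top","side"):
    c=capture(n);hv=cv2.cvtColor(c["image"],cv2.COLOR_BGR2HSV)
    m=(((hv[...,0]<8)|(hv[...,0]>172))&(hv[...,1]>150)&(hv[...,2]>40)).astype(np.uint8)
    for k in cv2.findContours(m,cv2.RETR_EXTERNAL,2)[0]:
        if cv2.contourArea(k)>200:
            P=np.array([onz(c,*p,.036)[:2] for p in k[:,0].astype(float)],np.float32);P=np.c_[P@ex-.549,P@ey-.208]*1000
            if P[:,0].mean()<0: print(n,cv2.minAreaRect(P.astype(np.float32)),P.min(0),P.max(0))
a,b=capture("side")["image"][120:340,160:380],capture("top")["image"][110:310,100:400]
cv2.imwrite("pics/p10.png",np.hstack([cv2.resize(a,(400,400),interpolation=2),cv2.resize(b,(400,400),interpolation=2)]))
E
```

```text
t 16.825 TCP in hinge mm [-133.4 -353.2  181.8] tip z 167.8 rpy [1.7982e+02 1.3000e-01 6.6000e+00] F [-0.7  0.4 -0.6] w 0.0006536581470453173
top ((-74.61111450195312, -66.63389587402344), (106.07548522949219, 105.4158706665039), 0.12209974974393845) [-127.64721469 -119.40584901] [-21.5097536 -13.9495922]
side ((-73.8892822265625, -64.53834533691406), (111.62310791015625, 103.00775146484375), 89.50817108154297) [-125.52216928 -120.09178315] [-22.54627331  -8.39016742]
```

View pics/p10.png

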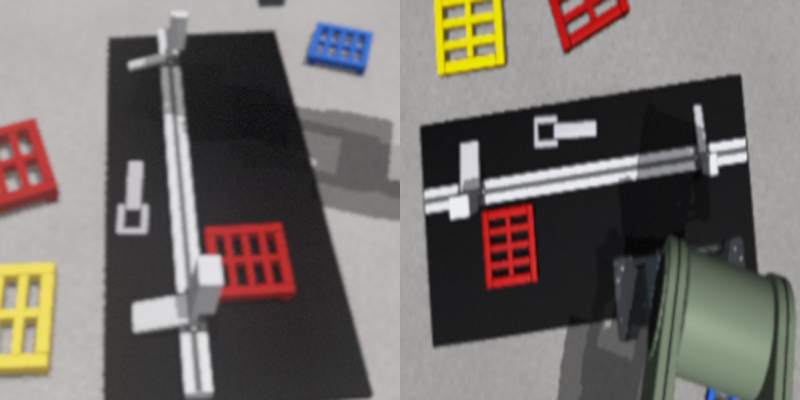

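Both stops are up, and the trivet sits square beside the raised stop with the arm clear. One numeric check of the stop's angle against the starting picture (same region, no viewing), then I hand in.

Run:
```python
from h import *
import pickle
d=pickle.load(open("c0.pkl","rb"));ok=True
for n,(y0,y1,x0,x1) in(("top",(170,230,132,166)),("side",(256,306,228,290))):
    b=[]
    for im in(d[n]["image"],capture(n)["image"]):
        m=(im.min(2)>140)[y0:y1,x0:x1];r,c=np.where(m);b.append((r.min()+y0,r.max()+y0,c.min()+x0,c.max()+x0,int(m.sum())))
    print(n,b)
    ok&=np.abs(np.array(b[0][:4])-b[1][:4]).max()<=4
print(ok)
if ok: print(close_job())
```

```text
top [(np.int64(180), np.int64(220), np.int64(132), np.int64(165), 583), (np.int64(181), np.int64(219), np.int64(132), np.int64(165), 556)]
side [(np.int64(256), np.int64(305), np.int64(233), np.int64(284), 1070), (np.int64(256), np.int64(305), np.int64(233), np.int64(282), 1044)]
True
the job is handed in; nothing more can be done
None
```

The job is done and handed in at about 17 s. I flipped the broad stop down, slid the trivet along the shelf against it, then flipped the stop back up by its tail and moved the arm clear.

- **Stop down:** the fingertips pressed the leaf with about 18 N at hinge +4 mm, the height of its top face when level.
- **Trivet against the stop:** the push force rose from 5 to 10 N and the trivet stopped advancing.
- **Trivet at the end:** it sits about 67 mm from the hinge along the fence and 74 mm in front of it, within about 0.5° of square. The limits are 62–83 and 58–88 mm.
- **Both stops up:** in the last pictures the broad stop's outline matches its starting (up) picture to within 2 pixels. The narrow stop still stands.

**Disagreements:**
- The side view alone put the trivet at 64.5 mm. Its visible front face biases that reading.
- The finger position suggested about 63 mm at contact. My assumed half-thickness for the closed fingers was probably several mm too large.
- The measured contact implies about 68 mm, so I trusted that.

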